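# Spread the blanks in the drying tray and lift it level by its bail

### The job

Five freshly sawn turning blanks lie heaped in the small drying tray: spread them over its floor in one even layer, a good finger's breadth or more of air between them and at least one in every quarter of the tray, so that they dry and the load is balanced. Then swing the tray's folded wire handle upright, take it by its wooden grip and lift the tray about 80 mm off the board, hanging level with all five blanks in it. Finish while still holding it there, level and still; never tip the tray or let a blank leave it (keep them in or over the tray), and leave the other things on the bench where they are.

Things in the scene. Friction and masses are not known exactly. Their poses are not given: they have to be found in the camera images.
- tray: wooden drying tray with pale sides and a dark floor, loose on the bench board (0.36 kg). Origin: centre of its underside; x across it, y along it, z up. Inside 170 mm (x) by 230 mm (y); floor 6 mm thick, walls 9 mm thick; side walls (+x, -x) 36 mm and end walls (+y, -y) 30 mm high over the underside. A steel ear in the middle of each side wall, 62 mm high, carries the handle's pivot
- pivot (a point): point of the tray midway between the two pivots of its wire handle: above the tray's middle, 52 mm over its underside. The handle turns about the tray's x direction through here; lifted, the tray swings freely about it and hangs level only if the load is balanced along y
- handle (a joint): angle of the tray's wire handle (U of 6 mm wire, 104 mm to either side of the middle): 0 = folded level towards the tray's -y end, on its stops, reaching past the end wall (as at the start); 1.57 = straight up. It swings with almost no force and falls back if let go before upright
- grip (a point): centre of the handle's wooden grip sleeve, 21 mm thick, 90 mm long along the tray's x axis, 158 mm from the pivot axis (folded: 158 mm from the tray's middle towards -y, 52 mm above the tray's underside). It spins freely on the wire, so the fingers need not turn while the handle swings up
- blank0_mid (a point): middle of a pale octagonal wooden turning blank (one of five alike), 34 mm over the flats, 28 mm high, about 26 g; its z axis runs through its octagonal faces, its x axis points at the middle of a flat. Standing on the tray floor its middle is 20 mm above the tray's underside; heaped on another, 48 mm
- blank1_mid (a point): middle of a pale octagonal wooden turning blank (one of five alike), 34 mm over the flats, 28 mm high, about 26 g; its z axis runs through its octagonal faces, its x axis points at the middle of a flat. Standing on the tray floor its middle is 20 mm above the tray's underside; heaped on another, 48 mm
- blank2_mid (a point): middle of a pale octagonal wooden turning blank (one of five alike), 34 mm over the flats, 28 mm high, about 26 g; its z axis runs through its octagonal faces, its x axis points at the middle of a flat. Standing on the tray floor its middle is 20 mm above the tray's underside; heaped on another, 48 mm
- blank3_mid (a point): middle of a pale octagonal wooden turning blank (one of five alike), 34 mm over the flats, 28 mm high, about 26 g; its z axis runs through its octagonal faces, its x axis points at the middle of a flat. Standing on the tray floor its middle is 20 mm above the tray's underside; heaped on another, 48 mm
- blank4_mid (a point): middle of a pale octagonal wooden turning blank (one of five alike), 34 mm over the flats, 28 mm high, about 26 g; its z axis runs through its octagonal faces, its x axis points at the middle of a flat. Standing on the tray floor its middle is 20 mm above the tray's underside; heaped on another, 48 mm
- mallet: square-headed beech mallet, 289 mm long, lying down; a bystander, to be left alone
- wax_tin: round tin of wax, 69 mm across, 32 mm high; a bystander, to be left alone
- gouge_1: carving gouge with a wooden handle, 246 mm long; a bystander, to be left alone
- marking_gauge: wooden marking gauge, 190 mm stem with a square fence; a bystander, to be left alone
- spectacle_case: dark brown spectacle case, 150 x 58 x 30 mm; a bystander, to be left alone
- gouge_2: carving gouge with a wooden handle, 241 mm long; a bystander, to be left alone
- board: fixed brown wooden bench board, 310 mm (x) by 485 mm (y), 12 mm thick, on which the tray stands; origin: centre of its underside, on the bench top. A fixed white work lamp, 100 mm across, hangs over the bench 20 mm ahead (+x) and 370 mm to the left (+y) of this point, its lower end 510 mm above the bench: keep the arm clear of it
- shelf_edge (a point): lower front edge of the fixed box shelf behind the tray; the edge runs along world y at this x, the shelf is 16 mm thick and carries open card boxes up to 260 mm above the bench: keep the gripper's body clear of it
There are look-alikes about, which are no part of the job. Leave any blue or grey look-alike of the part that bears blank3_mid alone. Leave any turquoise look-alike of the part that bears blank4_mid alone.

How it is judged:
By the outcome, as a careful person would: the job done as asked, in the order asked, and still so for the second after the job is handed in, while the arm keeps its last pose, push and grip.
It also fails if it takes over 72 s, if anything falls off the work surface, if the arm or the gripper's body presses on something with over 40 N, if the wrist force passes 120 N, or if a joint passes its speed limit or range.

### The arm

A 6-joint arm with a two-finger parallel gripper is mounted at the origin on a cart in front of the work surface, level with it; the furniture and walls round the work are solid. World frame = base frame: x ahead of the robot, y to its left, z up, the work surface at z = 0. Lengths are in m, angles in degrees, forces in N, time in s.
With the tool pointing down it reaches from about 0.4 to 0.825 m from the base axis. Payload 7 kg.
Tool frame: the origin (TCP) lies at the very end of the fingers, on their centre line; the grasp point (between the pads) lies 19 mm behind it; z points along the fingers, y is the line along which they close (so a half turn about z gives the same grasp; the last joint's range is limited). The gripper opens to 88 mm and grips with 3 to 60 N. Pads are 19 mm wide; open, the fingers measure 130 mm over their backs; the gripper's body (78 mm by 193 mm) begins 47 mm behind the grasp point.
Start: joints at [-50.644, 20.546, 0.682, 0, -70.136, -16.507], TCP at [0.262, -0.622, 0.227] pointing down, gripper open.
Joint ranges: [-176.03, 176.03], [-82.01, 121.73], [-58.28, 71.71], [-173.87, 95.51], [-174.79, -0.11], [-173.66, 173.66]. Speed limits (degrees/s): [136.94, 136.94, 172.46, 180, 180, 180].

### API

Orientations are given as [roll, pitch, yaw] about the fixed x, y, z axes, in that order (R = Rz(yaw) Ry(pitch) Rx(roll)).
In Python, from plant import get_obs, snapshot, camera_params, close_job, boxes_of, cut_out, landmark_of gives the robot as it stands.
- The arm moves only by the shell command python3 -m inch 'ROWS' [OPENING]. ROWS is text: rows parted by semicolons, each of 6 numbers parted by spaces: the shift along the tool's x, y, z in units of 30 cm (1.0 is 30 cm), then the turn, a rotation vector about the tool's x, y, z in units of pi rad (1.0 is pi rad). A call has 1 to 10 rows; each row is the pose to reach, as a shift and turn from the pose commanded when the call began, along the tool's axes at that moment, turning the shorter way round; what a row does not reach only later rows make up. A row lasts 1/12 s, in which the tool goes at most 41.7 mm and 7.16 degrees, less where a joint would pass 70% of its speed; a pose out of reach is approached as far as the arm can. A call with a number of a shift or a turn outside -1 to 1 is refused whole. A call with a gripper value outside its range is refused whole. OPENING is the closure, from -1 (fully open) to 1 (shut), set as the call begins (- or left out, the last holds). The fingers move at their own pace and stop on an object; the grip force is fixed at half the most. Time passes only in rows, so rows that repeat a pose let the fingers close. It gives the time, the measured TCP pose, the force, the opening and the grip force at its end, in the units of the state.
- get_obs(): the state, without advancing time (a new reading comes with each control period).
- snapshot(name): name is "scene" or "top" or "wrist"; returns the picture (400x640x3 uint8, red, green, blue); there is no depth.
- camera_params(name): a dict with "mtx" (3x3 intrinsics, pixels), "rvec" (rotation vector, rad) and "tvec" (3), from world to camera coordinates, as OpenCV has them. Camera axes: x right, y down, z forward; pixel columns grow to the right and rows downward; lengths in m; the calibration is good to about 2 mm. A picture is of the moment at which its call begins: read the wrist's pose just before it. camera_params takes no time and is no camera call; for the wrist camera it gives the pose at the moment of the call.
- close_job(): hands the job in; it is judged then, once.
Trained networks look in the newest picture that a camera, given by its name, has taken for a name from the list of things; names that differ only in an ending like _2 or _b are one class to them, and where a whole thing is asked for, a point or a joint stands for the part that bears it (a point fixed in the world has none). Each returns a list of dicts, best first, with "p" (0 to 1); they miss things now and then, are a little off and sometimes report something else, mostly with a low value. They report only what shows in the picture. A call takes as long as a camera call. They do not tell look-alikes from the thing itself.
- boxes_of(camera, thing): "rect" ([left, top, width, height] in pixels, round what is visible of it).
- cut_out(camera, thing): "pixels" (400x640 bool, what is visible of it) and "rect" ([left, top, width, height] in pixels, round what is visible of it).
- landmark_of(camera, thing): "uv" ([column, row] in pixels: a listed point, or the origin of a listed thing).
The state is a dict: "clock": time; "joint_pos": joint angles; "qvel": joint speeds; "tau": joint torques, N m; "tool_pos": TCP position; "orientation": TCP orientation; "force": force on the tool from outside, world axes, zero at the start; "moment": the same for the moment, N m; "opening": finger opening in m; "gripper_force": force on a finger pad.
Only numpy, scipy, OpenCV 4.12 (cv2) and the standard library are available. Lean on these libraries where they do the work, as an engineer would, in place of code of your own. Each camera call takes 0.05 s, during which the arm holds its last target. There are 200 camera calls.

## Working session

There is one attempt and no reset: what is moved stays moved. The work goes in short steps, Python scripts to look and compute and a shell command to move; the robot and the scene stay as the last step left them, time stands still between calls to the robot, and variables do not carry over. Pictures are saved under pics/ and viewed, at most 10 in all, crops included, and the job is handed in when it is done.

```bash
ls; mkdir -p pics; cat > h.py <<'E'
import numpy as np, cv2
from plant import *
from scipy.spatial.transform import Rotation as R
def cam(n):
    c=camera_params(n); return np.array(c["mtx"],float),np.array(c["rvec"],float).ravel(),np.array(c["tvec"],float).ravel()
def ray(c,uv):
    K,r,t=c; Rm=cv2.Rodrigues(r)[0]
    d=Rm.T@np.linalg.inv(K)@np.array([uv[0],uv[1],1.]); o=-Rm.T@t
    return o,d/np.linalg.norm(d)
def atz(c,uv,z):
    o,d=ray(c,uv); return o+d*(z-o[2])/d[2]
def tri(obs):
    A=0;b=0;rs=[ray(c,uv) for c,uv in obs]
    for o,d in rs:
        P=np.eye(3)-np.outer(d,d);A=A+P;b=b+P@o
    X=np.linalg.solve(A,b)
    return X,[np.linalg.norm((np.eye(3)-np.outer(d,d))@(X-o)) for o,d in rs]
def proj(c,X):
    return cv2.projectPoints(np.atleast_2d(np.array(X,float)),c[1],c[2],c[0],None)[0][:,0]
def save(n,im): cv2.imwrite("pics/"+n+".png",np.ascontiguousarray(im[:,:,::-1]))
def go(target,rpy=None,yaw=None):
    """print shift in tool axes, units of 30cm; turn in pi"""
    o=get_obs(); T=R.from_euler('xyz',o["orientation"],degrees=True)
    d=T.inv().apply(np.array(target)-o["tool_pos"])/0.3
    s="shift "+np.array2string(d,precision=4)
    if yaw is not None: rpy=[180,0,yaw]
    if rpy is not None: s+=" turn "+np.array2string((T.inv()*R.from_euler('xyz',rpy,degrees=True)).as_rotvec()/np.pi,precision=4)
    print(s)
E
python3 - <<'E'
from h import *
o=get_obs(); print({k:np.round(v,3) for k,v in o.items()})
for n in ("scene","top"):
    im=snapshot(n); save(n+"0",im); c=cam(n); print(n,c[0][0,0],ray(c,(320,200)))
    for t in ("tray","pivot","grip","blank0_mid","board","shelf_edge"):
        print(t,[(np.round(l["uv"],1).tolist(),round(l["p"],2)) for l in landmark_of(n,t)][:8])
E
```

```text
pics
{'clock': np.float64(0.0), 'joint_pos': array([-5.0644e+01,  2.0592e+01,  6.3400e-01, -2.0000e-02, -7.0138e+01,
       -1.6507e+01]), 'qvel': array([ 0.016,  0.   ,  0.07 , -0.029, -0.026,  0.022]), 'tau': array([ 0.0000e+00, -5.8271e+01,  2.9305e+01,  6.9970e+00,  7.0000e-03,
       -0.0000e+00]), 'tool_pos': array([ 0.262, -0.622,  0.226]), 'orientation': array([ 1.79903e+02, -9.00000e-03, -1.57158e+02]), 'force': array([ 0.055,  0.566, -0.486]), 'moment': array([ 0.017, -0.002, -0.029]), 'gripper_force': np.float64(0.0), 'opening': np.float64(0.088)}
scene 410.9052785176997 (array([-0.59586999,  0.50472069,  0.69670648]), array([ 0.80354577, -0.40217607, -0.43882639]))
tray [([310.4, 230.0], 0.92)]
pivot []
grip []
blank0_mid [([303.9, 225.4], 0.39)]
board []
shelf_edge [([292.6, 166.4], 0.79)]
top 377.4485833007789 (array([0.36630785, 0.00768156, 1.39663968]), array([ 0.09196787, -0.03206404, -0.9952456 ]))
tray [([306.1, 208.2], 0.65), ([305.5, 206.9], 0.4)]
pivot [([304.5, 211.3], 0.9)]
grip [([350.6, 213.6], 0.56)]
blank0_mid [([226.7, 223.8], 0.65), ([304.7, 153.7], 0.46)]
board []
shelf_edge [([309.2, 149.9], 0.74)]
```

```bash
python3 -c "
import cv2,numpy as np
a=cv2.imread('pics/top0.png');cv2.imwrite('pics/top0b.png',cv2.resize(a,(800,500)))"
```

```text
(no output)
```

View pics/top0.png

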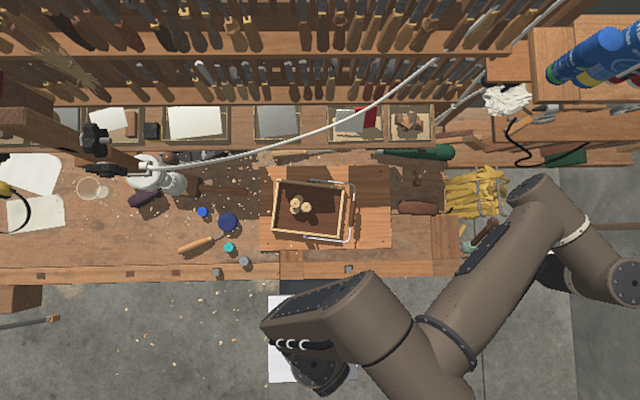

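View pics/scene0.png

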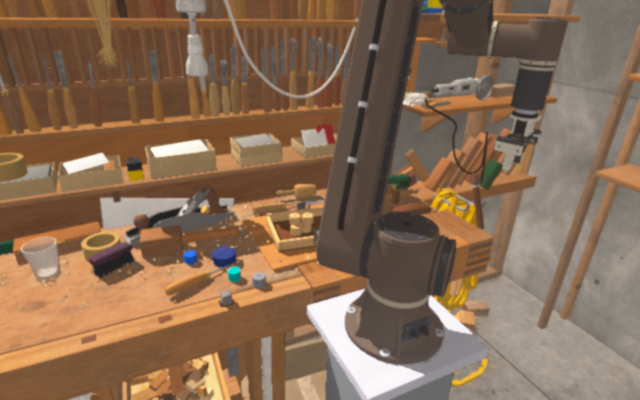

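The top view shows the tray at about (310,210), with the handle folded to the right (world -y). The heap is near (300,207), the arm is clear of it, and there are blue, grey and turquoise decoys at left around (225-245,210-260). I'll compute positions next and then move the wrist camera over the tray.

```bash
python3 - <<'E'
from h import *
s,t=cam("scene"),cam("top")
print("shelf",tri([(s,(292.6,166.4)),(t,(309.2,149.9))]))
print("tray",tri([(s,(310.4,230)),(t,(306.1,208.2))]), atz(t,(306,208),.012))
print("pivot",atz(t,(304.5,211.3),.064),"grip",atz(t,(350.6,213.6),.064))
w=cam("wrist");o=get_obs();T=R.from_euler('xyz',o["orientation"],degrees=True)
for uv in((320,200),(320,0),(640,200)):
  a,d=ray(w,uv);print("wrist in tool",T.inv().apply(a-o["tool_pos"]),T.inv().apply(d))
go([.48,0.03,.33],yaw=178)
E
```

```text
shelf (array([ 0.64500299, -0.00193695,  0.17109867]), [np.float64(0.0030460235547040203), np.float64(0.0030460235547039817)])
tray (array([0.4627027 , 0.01106312, 0.0160346 ]), [np.float64(0.004058479815274185), np.float64(0.004058479815274049)]) [0.46554634 0.01507323 0.012     ]
pivot [0.45022344 0.02026312 0.064     ] grip [ 0.43938676 -0.14279808  0.064     ]
wrist in tool [ 6.79278289e-02  8.19665098e-05 -1.56703277e-01] [-0.25172783  0.01447704  0.96768978]
wrist in tool [ 6.79278289e-02  8.19665098e-05 -1.56703277e-01] [0.36241742 0.01198734 0.93193879]
wrist in tool [ 6.79278289e-02  8.19665098e-05 -1.56703277e-01] [-0.16375995  0.76066085  0.62815424]
shift [-1.5134  1.7208 -0.3447] turn [-2.5241e-05  1.3130e-05  1.3804e-01]
```

```bash
python3 -m inch '-0.88 1 -0.34 0 0 0.138;-0.88 1 -0.34 0 0 0.138;-0.88 1 -0.34 0 0 0.138;-0.88 1 -0.34 0 0 0.138;-0.88 1 -0.34 0 0 0.138;-0.88 1 -0.34 0 0 0.138;-0.88 1 -0.34 0 0 0.138;-0.88 1 -0.34 0 0 0.138;-0.88 1 -0.34 0 0 0.138;-0.88 1 -0.34 0 0 0.138' -1; python3 -c "
from h import *
go([.45,0.02,.33],yaw=178)"
```

```text
clock: 1.53
tool_pos: [0.3889, -0.2411, 0.3296]
orientation: [-180.0, 0.1, 178.0]
force: [1.8, -0.6, 0.8]
opening: 0.0873
gripper_force: 0.0
shift [-0.1732  0.8769 -0.0011] turn [-3.2291e-05  4.6785e-04  4.7434e-05]
```

```bash
python3 -m inch '-0.173 0.877 0 0 0 0;-0.173 0.877 0 0 0 0;-0.173 0.877 0 0 0 0;-0.173 0.877 0 0 0 0;-0.173 0.877 0 0 0 0;-0.173 0.877 0 0 0 0;-0.173 0.877 0 0 0 0;-0.173 0.877 0 0 0 0;-0.173 0.877 0 0 0 0'; python3 - <<'E'
from h import *
w=cam("wrist");im=snapshot("wrist");save("w1",cv2.resize(im,(800,500)))
print(get_obs()["tool_pos"])
for t in ("tray","grip","blank0_mid"):
    for l in landmark_of("wrist",t)[:8]: print(t,np.round(l["uv"],1),round(l["p"],2),np.round(atz(w,l["uv"],{"tray":.012,"grip":.064}.get(t,.06)),4))
np.save("w1.npy",np.array([0]));import pickle;pickle.dump((w,im),open("w1.pkl","wb"))
E
```

```text
clock: 2.28
tool_pos: [0.4499, 0.0191, 0.3285]
orientation: [-180.0, -0.0, 178.2]
force: [0.2, -0.5, -0.2]
opening: 0.0879
gripper_force: 0.0
[0.44974582 0.01828052 0.32858697]
tray [311.2 176.7] 0.88 [0.463  0.0105 0.012 ]
blank0_mid [317.  179.4] 0.38 [0.4593 0.0205 0.06  ]
```

View pics/w1.png

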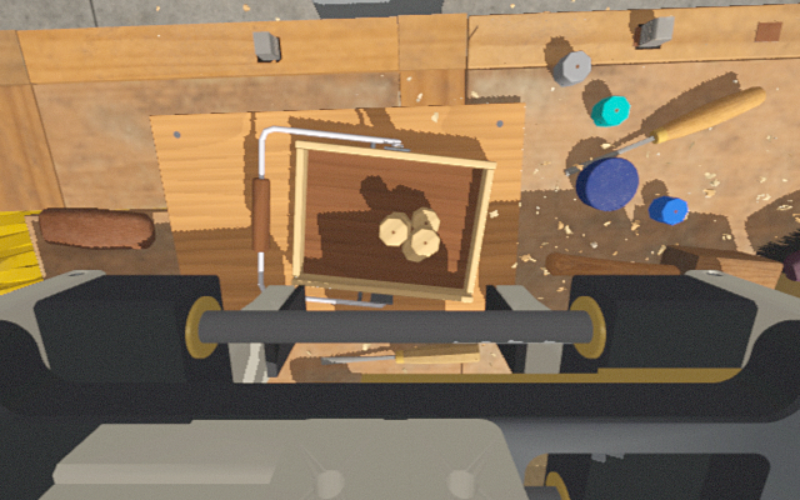

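The wrist view shows the tray between (295,143) and (480,298), the grip at (261,215), and the heap's two visible top blanks at (394,230) and (425,242), with others beneath. I'll zoom in to get the corners and blanks.

```bash
python3 - <<'E'
from h import *
import pickle
w,im=pickle.load(open("w1.pkl","rb"))
save("w1c",cv2.resize(im[100:250,200:410],(798,570),interpolation=cv2.INTER_CUBIC))
E
```

```text
(no output)
```

View pics/w1c.png

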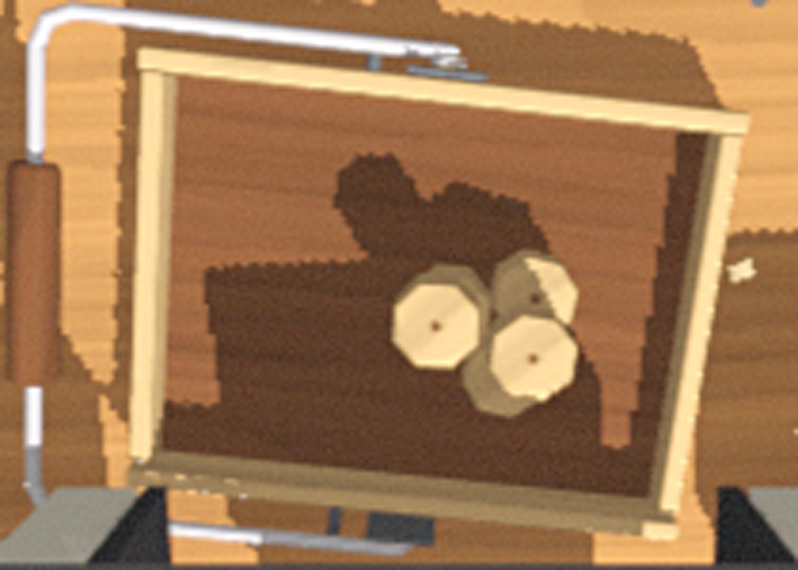

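The zoom shows the tray rim corners at crop (139,48), (749,114), (678,536) and (131,482), and the sleeve ends at (35,160) and (35,383). The top blanks are A (435,326) and B (532,358). Below them are C (535,298) and two hidden ones under A and B.

```bash
cat >> h.py <<'E'
from scipy.optimize import least_squares
def fit_tray(c,uv,pts,x0=(.46,.015,.012,-.06),fz=None):
    def P(p): 
        z=p[2] if fz is None else fz
        return np.array(pts)@R.from_euler('z',p[3]).as_matrix().T+[p[0],p[1],z]
    r=least_squares(lambda p:(proj(c,P(p))-uv).ravel(),x0,loss='soft_l1'); return r.x,np.round(r.fun,1)
def blanks(im,c,roi,z,thr=None):
    """bright top faces: list of centre at z, flat angle (deg, mod 45) in world"""
    x0,y0,x1,y1=roi; sub=im[y0:y1,x0:x1]
    return sub
def octfit(c,uvc,z,im,r=.017):
    """fit octagon top face (centre,angle) by mean brightness inside minus ring outside"""
    g=cv2.GaussianBlur(cv2.cvtColor(im,cv2.COLOR_RGB2GRAY),(0,0),.7).astype(float)
    p0=atz(c,uvc,z)[:2]; a8=np.arange(64)/64*2*np.pi
    def rad(phi,rr): 
        th=(a8-phi+np.pi/8)%(np.pi/4)-np.pi/8; return rr/np.cos(th)
    def samp(p,rr):
        k=rad(p[2],rr); X=np.c_[p[0]+k*np.cos(a8),p[1]+k*np.sin(a8),np.full(64,z)]
        q=proj(c,X).astype(np.float32); return cv2.remap(g,q[:,0].copy().reshape(1,-1),q[:,1].copy().reshape(1,-1),cv2.INTER_LINEAR).ravel()
    f=lambda p: -np.mean(np.clip(samp(p,r-.0015)-samp(p,r+.0015),-60,60))
    from scipy.optimize import minimize
    best=min((minimize(f,[*p0,a],method='Nelder-Mead',options=dict(initial_simplex=[[*p0,a],[p0[0]+.004,p0[1],a],[p0[0],p0[1]+.004,a],[*p0,a+.2]])) for a in np.radians([0,11,22,33])),key=lambda s:s.fun)
    return np.round(best.x[:2],4),round(np.degrees(best.x[2])%45,1),round(best.fun,1)
E
python3 - <<'E'
from h import *
import pickle
w,im=pickle.load(open("w1.pkl","rb"))
f=lambda p:np.array(p)/3.8+[200,100]
pts=[(-.094,-.124,.036),(-.094,.124,.036),(.094,.124,.036),(.094,-.124,.036),(-.045,-.158,.052),(.045,-.158,.052)]
uv=np.array([f(q) for q in [(139,48),(749,114),(678,536),(131,482),(35,160),(35,383)]])
for fz in (None,.012):
    p,r=fit_tray(w,uv,pts,fz=fz); print("tray",np.round(p,4),np.degrees(p[3]),r.tolist())
Rt=R.from_euler('z',p[3]).as_matrix()[:2,:2]
for n,q,z in (("A",(435,326),.074),("B",(532,358),.074),("C",(535,298),.046)):
    X=atz(w,f(q),z); o=octfit(w,f(q),z,im); print(n,np.round(X,4),"tray",np.round(Rt.T@(X[:2]-p[:2]),4),o)
print(np.round(p[:2]+Rt@np.array([[-.055,-.062],[.055,-.062],[-.055,.062],[.055,.062]]).T[:, :].T[0],4))
E
```

```text
tray [ 0.4641  0.0114  0.0072 -0.134 ] -7.6788869645118405 [-0.1, -0.6, -0.0, -0.9, -0.5, 0.4, -1.2, 0.9, 0.8, 0.8, 0.6, -0.5]
tray [ 0.4637  0.0121  0.04   -0.136 ] -7.792579278793418 [-0.4, -1.2, 1.5, -1.0, 0.4, 1.4, -1.7, 1.5, 0.2, 0.5, -0.2, -0.2]
A [0.4664 0.0164 0.074 ] tray [0.0021 0.0046] (array([0.4659, 0.0156]), np.float64(43.1), np.float64(-60.0))
B [0.4808 0.0549 0.074 ] tray [0.0111 0.0447] (array([0.4808, 0.0551]), np.float64(2.3), np.float64(-56.2))
C [0.4615 0.0588 0.046 ] tray [-0.0085  0.0459] (array([0.4609, 0.0586]), np.float64(32.2), np.float64(-30.4))
[ 0.4008 -0.0418]
```

```bash
python3 -c "
from h import *
go([.466,0.016,.14],yaw=223)"
```

```text
shift [-0.0544 -0.0021  0.6289] turn [-9.3993e-06  7.2222e-05 -2.5032e-01]
```

```bash
python3 -m inch '-0.054 -0.002 0.629 0 0 -0.25;-0.054 -0.002 0.629 0 0 -0.25;-0.054 -0.002 0.629 0 0 -0.25;-0.054 -0.002 0.629 0 0 -0.25;-0.054 -0.002 0.629 0 0 -0.25;-0.054 -0.002 0.629 0 0 -0.25;-0.054 -0.002 0.629 0 0 -0.25' -0.1; python3 - <<'E'
from h import *
import pickle
w=cam("wrist");im=snapshot("wrist")
pickle.dump((w,im),open("w2.pkl","wb"))
print(proj(w,[[.466,.016,.074],[.481,.055,.074],[.461,.0586,.046]]))
for z in (.070,.074,.078):
  print(z,[octfit(w,proj(w,[[x,y,z]])[0],z,im) for x,y in((.466,.016),(.481,.055))])
save("w2",cv2.resize(im,(800,500)))
go([.466,.016,.05],yaw=223)
E
```

```text
clock: 3.07
tool_pos: [0.4649, 0.0152, 0.1381]
orientation: [179.9, -0.2, -136.7]
force: [0.4, 0.1, 0.8]
opening: 0.0495
gripper_force: 0.0
[[315.6771792  213.8925594 ]
 [336.49250879 255.26325797]
 [351.65544187 230.73896868]]
0.07 [(array([0.4662, 0.0168]), np.float64(41.6), np.float64(-60.0)), (array([0.4814, 0.0546]), np.float64(35.7), np.float64(-24.7))]
0.074 [(array([0.4657, 0.0157]), np.float64(41.3), np.float64(-60.0)), (array([0.4803, 0.0534]), np.float64(36.9), np.float64(-23.8))]
0.078 [(array([0.4649, 0.0147]), np.float64(38.5), np.float64(-60.0)), (array([0.4792, 0.0521]), np.float64(36.0), np.float64(-22.4))]
shift [-2.5111e-03  4.4071e-05  2.9668e-01] turn [ 0.0001 -0.0006  0.0012]
```

View pics/w2.png

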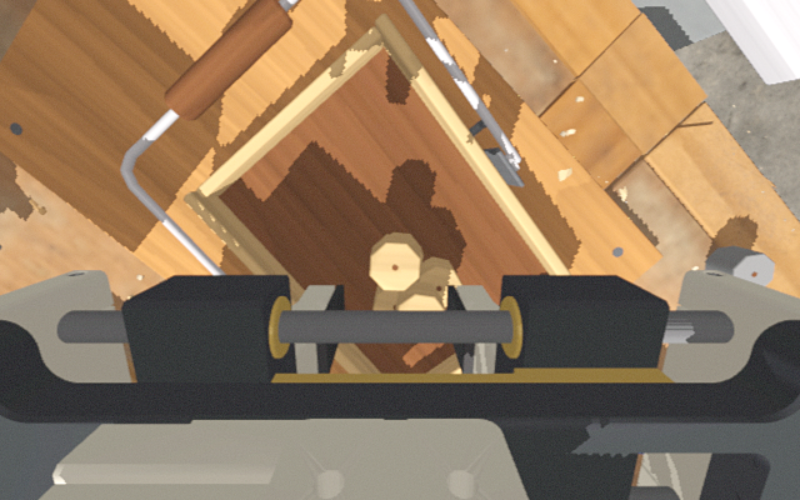

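The two views agree at z=0.074, so A's top is at (0.466,0.016,0.074), which is pixel (396,267) in this view. The fingers straddle the heap, so I'm going down to grasp A.

```bash
python3 -m inch '-0.0025 0 0.14 0 0 0;-0.0025 0 0.26 0 0 0;-0.0025 0 0.293 0 0 0;-0.0025 0 0.293 0 0 0' && python3 -m inch '0 0 0 0 0 0;0 0 0 0 0 0;0 0 0 0 0 0' 1 && python3 -m inch '0 0 -0.13 0 0 0;0 0 -0.17 0 0 0' && python3 - <<'E'
from h import *
t=np.array([.464,.0118]);Rt=R.from_euler('z',-7.7,degrees=True).as_matrix()[:2,:2]
for q in((-.048,-.06),(.048,-.06),(-.048,.06),(.048,.06)): print(q,t+Rt@q)
go([*(t+Rt@[-.048,-.06]),.1],yaw=172.3)
E
```

```text
clock: 3.45
tool_pos: [0.4646, 0.0158, 0.0496]
orientation: [179.9, -0.3, -137.2]
force: [0.1, 0.4, 1.6]
opening: 0.0482
gripper_force: 0.0
clock: 3.7
tool_pos: [0.4678, 0.0177, 0.0535]
orientation: [-179.9, 0.2, -137.0]
force: [0.8, -0.1, 0.4]
opening: 0.0336
gripper_force: 30.6
clock: 3.87
tool_pos: [0.4685, 0.0178, 0.1071]
orientation: [-179.9, 0.2, -137.0]
force: [1.4, 0.7, 0.7]
opening: 0.034
gripper_force: 30.0
(-0.048, -0.06) [ 0.40839364 -0.04122766]
(0.048, -0.06) [ 0.50352802 -0.05409033]
(-0.048, 0.06) [0.42447198 0.07769033]
(0.048, 0.06) [0.51960636 0.06482766]
shift [ 0.2808 -0.007   0.0226] turn [-1.5872e-04  1.4448e-03  2.8193e-01]
```

```bash
python3 -m inch '0.28 -0.007 0.02 0 0 0.282;0.28 -0.007 0.02 0 0 0.282;0.28 -0.007 0.02 0 0 0.282;0.28 -0.007 0.02 0 0 0.282;0.28 -0.007 0.02 0 0 0.282;0.28 -0.007 0.02 0 0 0.282;0.28 -0.007 0.02 0 0 0.282;0.28 -0.007 0.02 0 0 0.282;0.28 -0.007 0.02 0 0 0.282' && python3 -c "
from h import *
go([.4084,-.0412,.0255],yaw=172.3)"
```

```text
clock: 4.62
tool_pos: [0.4071, -0.0412, 0.0979]
orientation: [179.9, 0.1, 172.4]
force: [-0.9, 0.5, 0.2]
opening: 0.034
gripper_force: 30.0
shift [-0.0038  0.0004  0.2413] turn [0.0003 0.0006 0.0006]
```

```bash
python3 -m inch '-0.004 0 0.13 0 0 0;-0.004 0 0.22 0 0 0;-0.004 0 0.24 0 0 0;-0.004 0 0.24 0 0 0' && python3 -m inch '0 0 0 0 0 0;0 0 0 0 0 0' -0.1 && python3 -m inch '0 0 -0.13 0 0 0;0.013 0.15 -0.27 0 0 0;0.015 0.24 -0.41 0 0 0;0.015 0.26 -0.55 0 0 0;0.015 0.26 -0.69 0 0 0;0.015 0.26 -0.7 0 0 0' && python3 - <<'E'
from h import *
import pickle
w=cam("wrist");im=snapshot("wrist")
pickle.dump((w,im),open("w3.pkl","wb"))
print(get_obs()["tool_pos"])
for x,y,z in((.481,.055,.074),(.461,.0588,.046),(.408,-.041,.046)): print(octfit(w,proj(w,[[x,y,z]])[0],z,im))
a=proj(w,[[.464,.0118,.03]])[0].astype(int);print(a, proj(w,[[.481,.055,.074],[.461,.0588,.046]]))
x0,y0=max(a[0]-133,0),max(a[1]-100,0)
print(x0,y0);save("w3",cv2.resize(im[y0:y0+200,x0:x0+266],(798,600),interpolation=cv2.INTER_CUBIC))
E
```

```text
clock: 4.95
tool_pos: [0.4077, -0.0416, 0.0245]
orientation: [-179.9, -0.1, 172.5]
force: [0.3, -0.3, -0.1]
opening: 0.0337
gripper_force: 30.0
clock: 5.12
tool_pos: [0.4081, -0.0414, 0.0254]
orientation: [180.0, 0.0, 172.4]
force: [0.3, 0.4, -0.1]
opening: 0.0424
gripper_force: 0.0
clock: 5.62
tool_pos: [0.4145, 0.0373, 0.2396]
orientation: [179.9, 0.2, 172.4]
force: [1.4, 1.0, -1.1]
opening: 0.0482
gripper_force: 0.0
[0.41710375 0.0380293  0.24426494]
(array([0.4803, 0.0556]), np.float64(37.2), np.float64(-60.0))
(array([0.4612, 0.0588]), np.float64(35.1), np.float64(-29.5))
(array([ 0.4054, -0.0407]), np.float64(36.1), np.float64(-57.6))
[302 216] [[336.63602697 236.36005689]
 [336.2021291  214.00674071]]
169 116
```

View pics/w3.png

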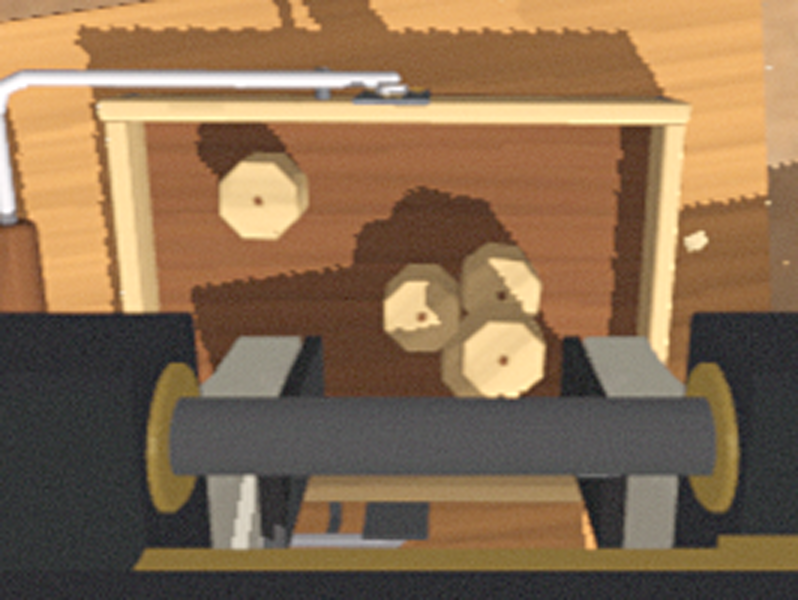

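A stands at crop (262,196) in its corner. B is on top at (503,360), with C at (500,293) and D at (421,312) on the floor and E under B. B is next, using the same yaw.

```bash
python3 - <<'E'
from h import *
import pickle
w,im=pickle.load(open("w3.pkl","rb"))
print("D",atz(w,(309.3,220.3),.046),octfit(w,(309.3,220.3),.046,im))
o=get_obs();print(o["tool_pos"])
go([.4803,.0556,.0515],yaw=172.3)
E
```

```text
D [0.46498549 0.02218019 0.046     ] (array([0.4658, 0.021 ]), np.float64(36.0), np.float64(-42.7))
[0.41710375 0.0380293  0.24426494]
shift [-0.1943  0.0823  0.6451] turn [0.0017 0.0034 0.001 ]
```

```bash
python3 -m inch '-0.194 0.082 0.13 0 0 0;-0.194 0.082 0.27 0 0 0;-0.194 0.082 0.4 0 0 0;-0.194 0.082 0.46 0 0 0;-0.194 0.082 0.46 0 0 0;-0.194 0.082 0.46 0 0 0' && python3 -c "
from h import *
go([.4803,.0556,.0515],yaw=172.3)"
```

```text
clock: 6.17
tool_pos: [0.4738, 0.0521, 0.0964]
orientation: [-179.8, -0.2, 172.3]
force: [1.1, -0.4, 0.8]
opening: 0.0485
gripper_force: 0.0
shift [-0.0205  0.0151  0.1497] turn [-9.4624e-04 -1.0875e-03  4.5977e-05]
```

```bash
python3 -m inch '-0.02 0.014 0.08 0 0 0;-0.02 0.014 0.145 0 0 0;-0.02 0.014 0.145 0 0 0' && python3 -m inch '0 0 0 0 0 0;0 0 0 0 0 0;0 0 0 0 0 0' 1 && python3 -m inch '0 0 -0.1 0 0 0;0 0 -0.17 0 0 0' && python3 -c "
from h import *
go([.5035,-.0541,.0255],yaw=172.3)"
```

```text
clock: 6.42
tool_pos: [0.4811, 0.0562, 0.0537]
orientation: [-180.0, -0.0, 172.3]
force: [-0.9, -1.0, 0.2]
opening: 0.048
gripper_force: 0.0
clock: 6.67
tool_pos: [0.4826, 0.0568, 0.0558]
orientation: [179.9, 0.2, 172.3]
force: [-0.9, 0.6, 6.6]
opening: 0.0335
gripper_force: 27.6
clock: 6.83
tool_pos: [0.4815, 0.0561, 0.1068]
orientation: [-180.0, 0.0, 172.3]
force: [0.8, 0.9, -0.1]
opening: 0.0337
gripper_force: 30.0
shift [-0.1218 -0.3542  0.271 ] turn [-4.0633e-06  2.1404e-04 -1.2557e-04]
```

```bash
python3 -m inch '-0.045 -0.13 0 0 0 0;-0.09 -0.26 0 0 0 0;-0.122 -0.354 0 0 0 0;-0.122 -0.354 0.02 0 0 0;-0.122 -0.354 0.14 0 0 0;-0.122 -0.354 0.23 0 0 0;-0.122 -0.354 0.263 0 0 0;-0.122 -0.354 0.263 0 0 0' && python3 -m inch '0 0 0 0 0 0;0 0 0 0 0 0' -0.1 && python3 -m inch '0 0 -0.13 0 0 0;0.1 0.14 -0.27 0 0 0;0.2 0.22 -0.41 0 0 0;0.24 0.26 -0.55 0 0 0;0.24 0.26 -0.69 0 0 0;0.24 0.26 -0.7 0 0 0;0.24 0.26 -0.7 0 0 0' && python3 - <<'E'
from h import *
import pickle
w=cam("wrist");im=snapshot("wrist")
pickle.dump((w,im),open("w4.pkl","wb"))
print(get_obs()["tool_pos"])
for x,y,z in((.461,.0588,.046),(.4655,.0215,.046),(.490,.05,.046),(.408,-.041,.046),(.5035,-.054,.046)): print(octfit(w,proj(w,[[x,y,z]])[0],z,im))
a=proj(w,[[.464,.0118,.03]])[0].astype(int)
x0,y0=max(a[0]-133,0),max(a[1]-100,0)
print(x0,y0);save("w4",cv2.resize(im[y0:y0+200,x0:x0+266],(798,600),interpolation=cv2.INTER_CUBIC))
E
```

```text
clock: 7.5
tool_pos: [0.5032, -0.0542, 0.0256]
orientation: [-179.9, -0.0, 172.3]
force: [-0.3, 0.6, 0.4]
opening: 0.0337
gripper_force: 30.0
clock: 7.67
tool_pos: [0.5039, -0.0536, 0.0266]
orientation: [180.0, 0.1, 172.3]
force: [-0.1, -0.2, -0.3]
opening: 0.0421
gripper_force: 0.0
clock: 8.25
tool_pos: [0.4452, 0.0352, 0.2448]
orientation: [179.6, 0.7, 172.4]
force: [2.6, -0.3, 0.3]
opening: 0.0481
gripper_force: 0.0
[0.44424641 0.03476675 0.24125179]
(array([0.4607, 0.0588]), np.float64(31.4), np.float64(-53.4))
(array([0.4655, 0.0212]), np.float64(36.5), np.float64(-53.9))
(array([0.4948, 0.0449]), np.float64(30.9), np.float64(-38.9))
(array([ 0.4056, -0.0408]), np.float64(35.6), np.float64(-57.7))
(array([ 0.5003, -0.0527]), np.float64(44.5), np.float64(-26.7))
166 93
```

View pics/w4.png

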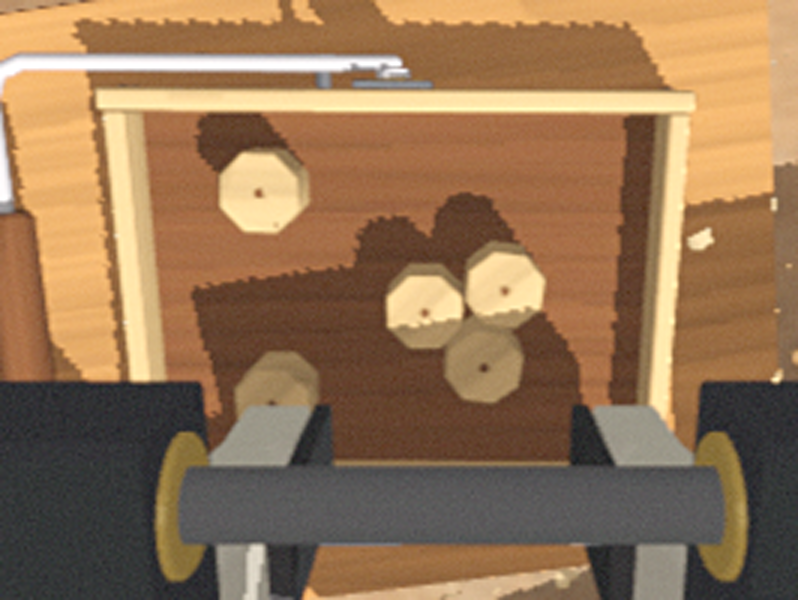

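Now A is at crop (262,190) and B at (277,385) in the -y corners, both standing. C (505,287), D (424,310) and E (484,365) are on the floor and nearly touching. D is almost at the tray's middle, so it stays. C goes first, with the closing axis at about 36°.

```bash
python3 -c "
from h import *
go([.4608,.0590,.07],yaw=126)"
```

```text
shift [-0.0388  0.0841  0.5717] turn [0.0029 0.002  0.2577]
```

```bash
python3 -m inch '-0.039 0.084 0.1 0 0 0.257;-0.039 0.084 0.2 0 0 0.257;-0.039 0.084 0.3 0 0 0.257;-0.039 0.084 0.4 0 0 0.257;-0.039 0.084 0.5 0 0 0.257;-0.039 0.084 0.56 0 0 0.257;-0.039 0.084 0.57 0 0 0.257;-0.039 0.084 0.57 0 0 0.257;-0.039 0.084 0.57 0 0 0.257;-0.039 0.084 0.57 0 0 0.257' && python3 -c "
from h import *
go([.4608,.0590,.0235],yaw=126)"
```

```text
clock: 9.13
tool_pos: [0.4607, 0.0531, 0.0659]
orientation: [179.8, -0.5, 126.4]
force: [0.6, -0.0, 1.2]
opening: 0.0483
gripper_force: 0.0
shift [0.0143 0.0114 0.1415] turn [ 0.0011 -0.003   0.002 ]
```

```bash
python3 -m inch '0.014 0.011 0 0.001 -0.003 0;0.014 0.011 0 0.001 -0.003 0' && python3 -c "
from h import *
go([.4608,.0590,.0235],yaw=126)"
```

```text
clock: 9.3
tool_pos: [0.4627, 0.0558, 0.0656]
orientation: [179.9, -0.5, 126.6]
force: [0.1, 0.3, -0.2]
opening: 0.0483
gripper_force: 0.0
shift [0.0113 0.0011 0.1405] turn [ 0.0004 -0.0027  0.0034]
```

```bash
python3 -m inch '0 0 0 0 0 0;0 0 0 0 0 0' && python3 -c "
from h import *
import pickle
go([.4608,.0590,.0235],yaw=126)
a=[]
for i in range(3): w=cam('wrist');im=snapshot('wrist');a.append(get_obs()['tool_pos'])
print(a)
for x,y,z in((.461,.0588,.046),(.4655,.0215,.046),(.4948,.045,.046)): print(proj(w,[[x,y,z]]),octfit(w,proj(w,[[x,y,z]])[0],z,im))
go([.4608,.0590,.0235],yaw=126)
"
```

```text
clock: 9.47
tool_pos: [0.4617, 0.0553, 0.0649]
orientation: [-180.0, -0.5, 126.6]
force: [-0.1, -0.6, -0.5]
opening: 0.0483
gripper_force: 0.0
shift [0.0105 0.0049 0.138 ] turn [-5.7221e-05 -2.8952e-03  3.1363e-03]
[array([0.46164643, 0.05523907, 0.06472993]), array([0.46155216, 0.05516129, 0.06459445]), array([0.46155666, 0.05512494, 0.06454503])]
[[318.44508589 227.93679561]] (array([0.4589, 0.0616]), np.float64(39.3), np.float64(-36.6))
[[291.86761746 271.9109179 ]] (array([0.4663, 0.022 ]), np.float64(36.2), np.float64(-28.0))
[[345.39100438 270.05209139]] (array([0.4942, 0.0467]), np.float64(31.5), np.float64(-19.5))
shift [0.0106 0.0058 0.1369] turn [-0.0003 -0.0029  0.0031]
```

```bash
python3 -m inch '0.011 0.006 0 0 -0.003 0.002;0.011 0.006 0.05 0 -0.003 0.002;0.011 0.006 0.1 0 -0.003 0.002;0.011 0.006 0.135 0 -0.003 0.002;0.011 0.006 0.135 0 -0.003 0.002' && python3 -c "
from h import *
go([.4608,.0590,.0235],yaw=126)
snapshot('wrist')
go([.4608,.0590,.0235],yaw=126)"
```

```text
clock: 10.03
tool_pos: [0.4613, 0.0555, 0.0221]
orientation: [-179.8, -0.6, 126.4]
force: [-0.5, 0.3, -0.1]
opening: 0.0483
gripper_force: 0.0
shift [ 0.0105  0.0055 -0.0047] turn [-0.0011 -0.0031  0.0022]
shift [ 0.011   0.0037 -0.0015] turn [-0.0008 -0.003   0.0024]
```

```bash
python3 -c "
from h import *
o=get_obs();print(o['joint_pos'],o['tau'],o['moment'],o['tool_pos'])"
```

```text
[  30.75278898   15.26780415  -39.00419911   -0.89966335  -35.9270865
 -173.59714891] [ 2.15863452e-03 -3.86941767e+01  1.75127470e+01  4.07458171e+00
  2.52047991e-01 -5.61219658e-04] [-0.12944629 -0.07206323 -0.028149  ] [0.46185971 0.05570459 0.02303587]
```

Joint 6 is at its limit, which is why the corrections had no effect. I'll turn back 4° and re-centre before closing.

```bash
python3 -m inch '0.004 0.002 0 0 0 -0.02;0.008 0.004 0 0 0 -0.02;0.008 0.004 0 0 0 -0.02;0.008 0.004 0 0 0 -0.02' && python3 -c "
from h import *
go([.4608,.0590,.0235],yaw=129.5)
print(get_obs()['joint_pos'][5])"
```

```text
clock: 10.42
tool_pos: [0.4624, 0.059, 0.0244]
orientation: [179.9, -0.5, 129.9]
force: [-0.3, -0.5, -1.0]
opening: 0.048
gripper_force: 0.0
shift [ 0.0034 -0.0042  0.003 ] turn [ 0.0005 -0.0029  0.0025]
-170.427501245803
```

Centred within 2 mm. Closing, lifting, then turning to the tray yaw.

```bash
python3 -m inch '0 0 0 0 0 0;0 0 0 0 0 0;0 0 0 0 0 0' 1 && python3 -m inch '0 0 -0.1 0 0.0 0;0 0 -0.2 0 -0.003 0;0 0 -0.2 0 -0.003 0' && python3 -c "
from h import *
t=np.array([.464,.0118]);Rt=R.from_euler('z',-7.7,degrees=True).as_matrix()[:2,:2]
print(t+Rt@[-.048,.055],t+Rt@[.048,.055])
go([*(t+Rt@[-.048,.055]),.085],yaw=172.3)"
```

```text
clock: 10.67
tool_pos: [0.4621, 0.0587, 0.0241]
orientation: [180.0, -0.5, 130.0]
force: [-1.0, -0.6, 3.5]
opening: 0.0349
gripper_force: 30.0
clock: 10.92
tool_pos: [0.4652, 0.0593, 0.0885]
orientation: [179.6, 0.2, 130.1]
force: [0.4, 0.0, -0.1]
opening: 0.0346
gripper_force: 30.0
[0.42380205 0.07273541] [0.51893643 0.05987274]
shift [ 0.123  -0.0769  0.0108] turn [ 0.0018  0.0018 -0.2346]
```

```bash
python3 -m inch '0.123 -0.077 0 0.001 0.001 -0.235;0.123 -0.077 0 0.001 0.001 -0.235;0.123 -0.077 0 0.001 0.001 -0.235;0.123 -0.077 0 0.001 0.001 -0.235;0.123 -0.077 0 0.001 0.001 -0.235;0.123 -0.077 0 0.001 0.001 -0.235;0.123 -0.077 0 0.001 0.001 -0.235;0.123 -0.077 0 0.001 0.001 -0.235' && python3 -c "
from h import *
go([.4238,.0727,.025],yaw=172.3)"
```

```text
clock: 11.58
tool_pos: [0.4209, 0.0717, 0.0838]
orientation: [-179.9, -0.2, 172.1]
force: [-0.1, -0.4, 0.6]
opening: 0.0345
gripper_force: 30.0
shift [-0.0097  0.005   0.1961] turn [-0.0004 -0.0011 -0.0011]
```

```bash
python3 -m inch '-0.009 0.005 0.13 0 0 0;-0.009 0.005 0.18 0 0 0;-0.009 0.005 0.194 0 0 0;-0.009 0.005 0.194 0 0 0' && python3 -m inch '0 0 0 0 0 0;0 0 0 0 0 0' -0.1 && python3 -m inch '0 0 -0.13 0 0 0;-0.05 -0.05 -0.27 0 0 0;-0.1 -0.09 -0.41 0 0 0;-0.1 -0.09 -0.55 0 0 0;-0.1 -0.09 -0.69 0 0 0;-0.1 -0.09 -0.7 0 0 0;-0.1 -0.09 -0.7 0 0 0;-0.1 -0.09 -0.7 0 0 0' && python3 - <<'E'
from h import *
import pickle
w=cam("wrist");im=snapshot("wrist")
pickle.dump((w,im),open("w5.pkl","wb"))
print(get_obs()["tool_pos"])
for x,y,z in((.4238,.0727,.046),(.4655,.0215,.046),(.4948,.045,.046),(.408,-.041,.046),(.5035,-.054,.046)): print(octfit(w,proj(w,[[x,y,z]])[0],z,im))
save("w5",im[60:360,100:500])
go([.4948,.0455,.07],yaw=216)
E
```

```text
clock: 11.92
tool_pos: [0.4229, 0.0721, 0.0249]
orientation: [-179.8, -0.3, 172.1]
force: [0.3, 0.3, 0.6]
opening: 0.0344
gripper_force: 30.0
clock: 12.08
tool_pos: [0.424, 0.073, 0.0261]
orientation: [-179.9, -0.2, 172.2]
force: [-0.9, -1.0, -0.5]
opening: 0.0427
gripper_force: 0.0
clock: 12.75
tool_pos: [0.4509, 0.0424, 0.2373]
orientation: [179.9, -0.0, 172.3]
force: [-0.7, 0.4, -0.4]
opening: 0.0483
gripper_force: 0.0
[0.450205   0.04216736 0.23595969]
(array([0.4227, 0.0727]), np.float64(26.5), np.float64(-60.0))
(array([0.4653, 0.0211]), np.float64(37.5), np.float64(-54.8))
(array([0.4949, 0.0448]), np.float64(30.1), np.float64(-40.1))
(array([ 0.4058, -0.0407]), np.float64(37.7), np.float64(-57.4))
(array([ 0.4995, -0.0527]), np.float64(37.5), np.float64(-19.9))
shift [-0.1473  0.0312  0.5528] turn [ 2.1749e-04 -8.5169e-04 -2.4298e-01]
```

View pics/w5.png

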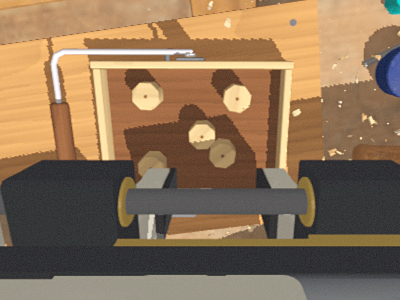

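The view (crop) shows C placed at (237,98) and A at (148,96). D is at (202,134), E at (221,152) and B at (152,162). Next I move E from beside D.

```bash
python3 -m inch '-0.147 0.031 0.12 0 0 -0.21;-0.147 0.031 0.25 0 0 -0.21;-0.147 0.031 0.37 0 0 -0.21;-0.147 0.031 0.49 0 0 -0.21;-0.147 0.031 0.54 0 0 -0.21;-0.147 0.031 0.54 0 0 -0.21;-0.147 0.031 0.54 0 0 -0.21;-0.147 0.031 0.54 0 0 -0.21;-0.147 0.031 0.54 0 0 -0.21' && python3 -c "
from h import *
go([.4949,.0452,.0235],yaw=210)
print(get_obs()['joint_pos'][5])"
```

```text
clock: 13.55
tool_pos: [0.495, 0.0455, 0.0735]
orientation: [179.9, -0.2, -150.0]
force: [0.1, 0.1, 0.4]
opening: 0.0484
gripper_force: 0.0
shift [ 1.4502e-04 -8.6946e-04  1.6677e-01] turn [ 0.0003 -0.0011  0.0001]
-87.84321553835052
```

```bash
python3 -m inch '0 0 0.1 0 0 0;0 0 0.15 0 0 0;0 0 0.166 0 0 0;0 0 0.166 0 0 0' && python3 -m inch '0 0 0 0 0 0;0 0 0 0 0 0;0 0 0 0 0 0' 1 && python3 -m inch '0 0 -0.1 0 0 0;0 0 -0.2 0 0 0;0 0 -0.2 0 0 0' && python3 -c "
from h import *
go([.5189,.0599,.085],yaw=172.3)"
```

```text
clock: 13.88
tool_pos: [0.4942, 0.0451, 0.0232]
orientation: [179.9, -0.3, -149.9]
force: [-0.6, 1.0, 1.0]
opening: 0.048
gripper_force: 0.0
clock: 14.13
tool_pos: [0.4955, 0.0457, 0.0248]
orientation: [180.0, -0.1, -149.9]
force: [-1.4, 0.9, 4.9]
opening: 0.0335
gripper_force: 28.5
clock: 14.38
tool_pos: [0.4984, 0.0466, 0.0893]
orientation: [-180.0, 0.3, -149.8]
force: [2.3, 0.4, 0.4]
opening: 0.0337
gripper_force: 30.0
shift [-0.0813  0.0039  0.0148] turn [0.0003 0.0017 0.2105]
```

```bash
python3 -m inch '-0.081 0.004 0 0 0 0.21;-0.081 0.004 0 0 0 0.21;-0.081 0.004 0 0 0 0.21;-0.081 0.004 0 0 0 0.21;-0.081 0.004 0 0 0 0.21;-0.081 0.004 0 0 0 0.21;-0.081 0.004 0 0 0 0.21' && python3 -c "
from h import *
go([.5189,.0599,.025],yaw=172.3)"
```

```text
clock: 14.97
tool_pos: [0.5156, 0.0588, 0.0842]
orientation: [-180.0, -0.1, 172.2]
force: [0.2, -0.9, -0.5]
opening: 0.034
gripper_force: 30.0
shift [-0.0107  0.0052  0.1972] turn [-0.0002 -0.0007 -0.0004]
```

```bash
python3 -m inch '-0.01 0.005 0.13 0 0 0;-0.01 0.005 0.18 0 0 0;-0.01 0.005 0.194 0 0 0;-0.01 0.005 0.194 0 0 0' && python3 -m inch '0 0 0 0 0 0;0 0 0 0 0 0' -0.1 && python3 -m inch '0 0 -0.13 0 0 0;0.02 -0.03 -0.27 0 0 0;0.03 -0.06 -0.41 0 0 0;0.036 -0.1 -0.54 0 0 0;0.036 -0.14 -0.67 0 0 0;0.036 -0.19 -0.79 0 0 0;0.036 -0.2 -0.85 0 0 0;0.036 -0.2 -0.85 0 0 0;0.036 -0.2 -0.85 0 0 0' && python3 - <<'E'
from h import *
import pickle
w=cam("wrist");im=snapshot("wrist")
pickle.dump((w,im),open("w6.pkl","wb"))
print(get_obs()["tool_pos"])
t=np.array([.464,.0118]);Rt=R.from_euler('z',-7.7,degrees=True).as_matrix()[:2,:2]
for x,y,z in((.423,.0727,.046),(.4655,.0215,.046),(.5189,.0599,.046),(.407,-.041,.046),(.5015,-.053,.046)):
    q=octfit(w,proj(w,[[x,y,z]])[0],z,im); print(q,np.round(Rt.T@(q[0]-t),4))
print([(l["uv"],l["p"]) for l in landmark_of("wrist","grip")], proj(w,[[.443,-.145,.064]]))
save("w6",cv2.resize(im[:300,60:460],(800,600)))
E
```

```text
clock: 15.3
tool_pos: [0.5179, 0.0596, 0.0254]
orientation: [-179.9, -0.2, 172.4]
force: [-0.9, 0.8, 0.3]
opening: 0.0338
gripper_force: 30.0
clock: 15.47
tool_pos: [0.5188, 0.0599, 0.026]
orientation: [-179.9, -0.1, 172.4]
force: [-0.8, -0.1, 1.5]
opening: 0.042
gripper_force: 0.0
clock: 16.22
tool_pos: [0.5008, 0.0018, 0.2822]
orientation: [180.0, -0.0, 172.3]
force: [-0.6, -0.3, -0.7]
opening: 0.0483
gripper_force: 0.0
[0.50018966 0.0018476  0.28071579]
(array([0.4236, 0.0732]), np.float64(26.2), np.float64(-60.0)) [-0.0483  0.0554]
(array([0.4654, 0.0211]), np.float64(38.4), np.float64(-58.9)) [0.0001 0.0094]
(array([0.5169, 0.0596]), np.float64(36.6), np.float64(-41.8)) [0.046  0.0545]
(array([ 0.4062, -0.0397]), np.float64(41.1), np.float64(-59.4)) [-0.0504 -0.0588]
(array([ 0.5001, -0.0527]), np.float64(38.5), np.float64(-42.6)) [ 0.0444 -0.0591]
[([202.7, 150.9], 0.96)] [[201.3627007 151.553422 ]]
```

View pics/w6.png

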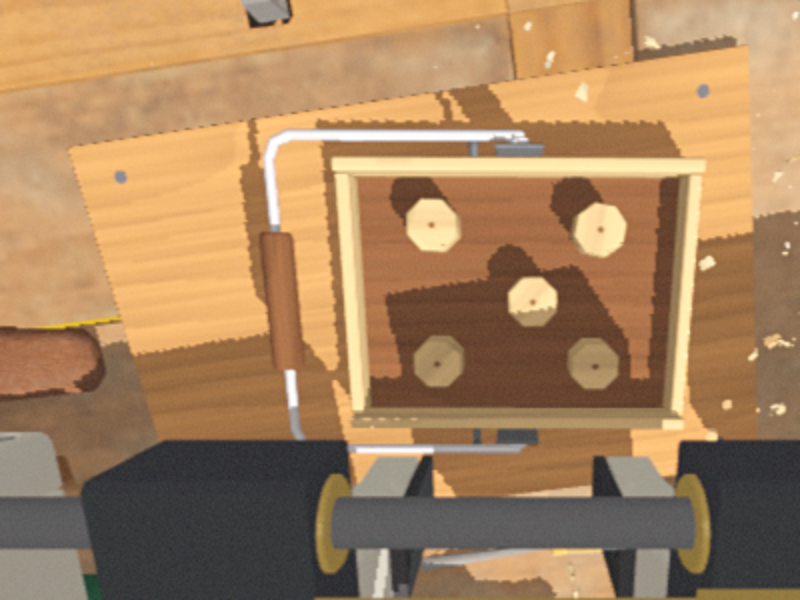

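All five stand on the floor, well spaced, at view points (432,225), (600,230), (532,300), (438,360) and (594,363). The grip sleeve runs from (277,233) to (288,370). I'll refit the tray and grip from this second view.

```bash
python3 - <<'E'
from h import *
import pickle
w,im=pickle.load(open("w6.pkl","rb")); w1,_=pickle.load(open("w1.pkl","rb"))
f=lambda p:np.array(p)/2+[60,0]; f1=lambda p:np.array(p)/3.8+[200,100]
pts=[(-.094,-.124,.036),(-.094,.124,.036),(.094,.124,.036),(.094,-.124,.036),(-.045,-.158,.052),(.045,-.158,.052)]
uv=np.array([f(q) for q in [(332,160),(705,162),(683,427),(355,424),(277,233),(286,370)]])
for fz in (None,.012):
    p,r=fit_tray(w,uv,pts,fz=fz); print("tray",np.round(p,4),np.degrees(p[3]),r.tolist())
    print("grip",p[:2]+R.from_euler('z',p[3]).as_matrix()[:2,:2]@[0,-.158])
for a,b in(((277,233),(35,160)),((286,370),(35,383))): print("sleeve end",tri([(w,f(a)),(w1,f1(b))]))
print("grip@.064",atz(w,(202.7,150.9),.064))
go([.443,-.146,.13],yaw=172.5)
E
```

```text
tray [ 0.4651  0.0109  0.0062 -0.1366] -7.823933234303576 [-0.1, -0.8, -0.2, -1.3, -0.5, 1.0, -1.5, 2.2, 0.7, 0.7, 3.0, -0.8]
grip [ 0.44361667 -0.14562759]
tray [ 0.4659  0.0111  0.0063 -0.1428] -8.18313793383371 [-0.8, -1.6, 1.9, -0.8, 0.4, 3.1, -2.8, 3.4, -0.6, 0.3, 1.4, -0.1]
grip [ 0.44341518 -0.14524443]
sleeve end (array([ 0.39740982, -0.14325551,  0.05099464]), [np.float64(0.00011650979804064415), np.float64(0.00011650979804068757)])
sleeve end (array([ 0.48686869, -0.15048492,  0.06742663]), [np.float64(0.0015617574051682375), np.float64(0.0015617574051682381)])
grip@.064 [ 0.44239641 -0.1430216   0.064     ]
shift [ 0.1201 -0.5131  0.5007] turn [-0.0004 -0.0014 -0.0009]
```

```bash
python3 -m inch '0.03 -0.13 0.04 0 0 0;0.06 -0.25 0.12 0 0 0;0.09 -0.37 0.22 0 0 0;0.12 -0.49 0.32 0 0 0;0.12 -0.51 0.44 0 0 0;0.12 -0.51 0.5 0 0 0;0.12 -0.51 0.5 0 0 0;0.12 -0.51 0.5 0 0 0' 0.15 && python3 - <<'E'
from h import *
w=cam("wrist");im=snapshot("wrist")
print(get_obs()["tool_pos"],proj(w,[[.443,-.145,.064]]),[(l["uv"],l["p"]) for l in landmark_of("wrist","grip")])
go([.443,-.145,.0475],yaw=172.3)
x0=80;y0=60
save("w7",cv2.resize(im[60:300,160:480],(640,480)))
E
```

```text
clock: 16.98
tool_pos: [0.4427, -0.1453, 0.1296]
orientation: [-179.8, -0.5, 172.3]
force: [0.7, 0.8, 1.6]
opening: 0.0368
gripper_force: 0.0
[ 0.44422542 -0.14495829  0.13108713] [[316.47926839 212.68196209]] [([315.2, 208.4], 0.85)]
shift [ 0.006  -0.0014  0.2814] turn [-0.0006 -0.0008  0.0006]
```

View pics/w7.png

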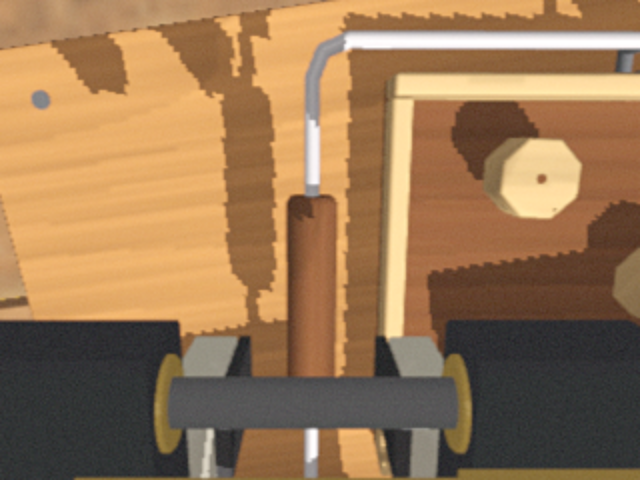

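The sleeve is at u≈312 and vertical, centred between the fingers (inner faces at 247 and 378). Down and grip.

```bash
python3 -m inch '0.004 0 0.1 0 0 0;0.004 0 0.2 0 0 0;0.004 0 0.26 0 0 0;0.004 0 0.279 0 0 0;0.004 0 0.279 0 0 0' && python3 -m inch '0 0 0 0 0 0;0 0 0 0 0 0;0 0 0 0 0 0' 1 && python3 - <<'E'
from h import *
o=get_obs();T=R.from_euler('xyz',o["orientation"],degrees=True);p=np.array(o["tool_pos"]);print(p,o["force"])
u=np.array([.134,.991,0])  # tray +y
r=.158
# start angle 0, grip relative to pivot (-r cos a, r sin a)
for a in np.arange(10,91,10):
    d=u*r*(1-np.cos(np.radians(a)))+np.array([0,0,r*np.sin(np.radians(a))])
    print(a,np.round(T.inv().apply(d)/.3,4))
E
```

```text
clock: 17.5
tool_pos: [0.4429, -0.1445, 0.0472]
orientation: [-179.9, -0.2, 172.4]
force: [-0.3, 0.1, 0.4]
opening: 0.0371
gripper_force: 0.0
clock: 17.75
tool_pos: [0.4436, -0.1449, 0.0486]
orientation: [-179.9, -0.0, 172.4]
force: [0.5, -5.4, 1.0]
opening: 0.0225
gripper_force: 2.1
[ 0.44362999 -0.1448877   0.04859132] [ 0.52580871 -5.39930153  1.04998923]
10 [ 0.0001  0.0079 -0.0915]
20 [ 1.000e-04  3.160e-02 -1.802e-01]
30 [ 1.000e-04  7.030e-02 -2.634e-01]
40 [ 1.000e-04  1.229e-01 -3.387e-01]
50 [ 1.000e-04  1.877e-01 -4.037e-01]
60 [ 0.      0.2628 -0.4564]
70 [-0.      0.346  -0.4953]
80 [-1.000e-04  4.347e-01 -5.191e-01]
90 [-2.000e-04  5.261e-01 -5.272e-01]
```

```bash
python3 -m inch '0 0 0 0 0 0;0 0 0 0 0 0;0 0 0 0 0 0'
```

```text
clock: 18.0
tool_pos: [0.4435, -0.145, 0.0484]
orientation: [-179.9, -0.1, 172.3]
force: [-1.2, 0.2, 7.0]
opening: 0.0202
gripper_force: 30.0
```

```bash
python3 -m inch '0 0.002 -0.046 0 0 0;0 0.008 -0.092 0 0 0;0 0.018 -0.136 0 0 0;0 0.032 -0.18 0 0 0;0 0.049 -0.223 0 0 0;0 0.071 -0.263 0 0 0;0 0.095 -0.302 0 0 0;0 0.123 -0.339 0 0 0;0 0.154 -0.372 0 0 0;0 0.154 -0.372 0 0 0' && python3 - <<'E'
from h import *
w=cam("wrist");im=snapshot("wrist");o=get_obs()
p=np.array(o["tool_pos"]);print(p,o["force"],o["opening"])
u=np.array([.134,.991,0]);piv=np.array([.4647,.0115,.064]);g=p+[0,0,-.0]+[0,0,.019];d=g-piv;print("angle",np.degrees(np.arctan2(d[2],-d@u)),np.hypot(d[2],d@u))
save("w8",im)
E
```

```text
clock: 18.83
tool_pos: [0.4499, -0.0985, 0.161]
orientation: [-179.9, -0.0, 172.4]
force: [-1.7, -7.1, 6.3]
opening: 0.0198
gripper_force: 30.0
[ 0.44980064 -0.09917603  0.16035708] [-0.5433984  -7.76290421  6.0266178 ] 0.02043615780467077
angle 45.928788148217535 0.1605580497736857
```

```bash
python3 -m inch '0 -0.004 -0.004 0 0 0;0 -0.004 -0.004 0 0 0'
```

```text
clock: 19.05
tool_pos: [0.4491, -0.1002, 0.16]
orientation: [-179.9, -0.1, 172.3]
force: [1.3, -1.5, 1.6]
opening: 0.0201
gripper_force: 30.0
```

View pics/w8.png

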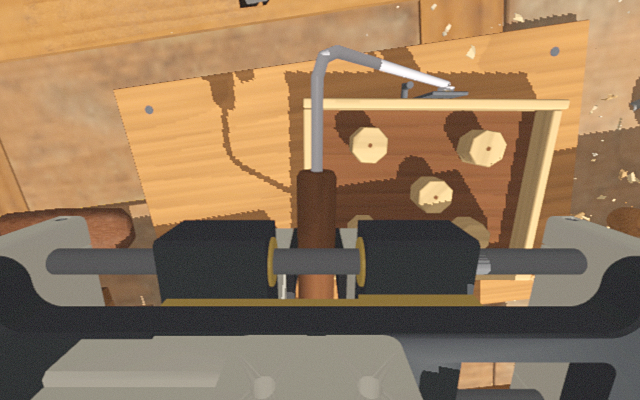

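The view shows the handle at about 45° with the sleeve held at (317,235), all visible blanks standing, and the tray in place. Continuing the arc.

```bash
python3 -m inch '0 0.034 -0.031 0 0 0;0 0.07 -0.059 0 0 0;0 0.109 -0.084 0 0 0;0 0.15 -0.105 0 0 0;0 0.192 -0.123 0 0 0;0 0.192 -0.123 0 0 0' && python3 -c "
from h import *
go([.4647,.0115,.203],yaw=172.3)"
```

```text
clock: 19.55
tool_pos: [0.4573, -0.0412, 0.1976]
orientation: [-180.0, -0.1, 172.4]
force: [0.8, -1.5, 4.1]
opening: 0.0204
gripper_force: 30.0
shift [-0.0012  0.1775 -0.0179] turn [-0.0002 -0.0007  0.0005]
```

```bash
python3 -m inch '0 0.044 -0.016 0 0 0;0 0.089 -0.026 0 0 0;-0.001 0.134 -0.032 0 0 0;-0.001 0.179 -0.034 0 0 0;-0.001 0.179 -0.034 0 0 0;-0.001 0.179 -0.034 0 0 0' && python3 - <<'E'
from h import *
w=cam("wrist");im=snapshot("wrist");s=snapshot("scene")
t=np.array([.4647,.0115]);Rt=R.from_euler('z',-7.7,degrees=True).as_matrix()[:2,:2]
for q in((-.094,-.124),(-.094,.124)): print("expected rim px",proj(w,[[*(t+Rt@q),.048]]))
for x,y,z in((.423,.0727,.046),(.407,-.041,.046),(.4655,.0215,.046)): print(octfit(w,proj(w,[[x,y,z]])[0],z,im))
print(get_obs()["tool_pos"])
E
```

```text
clock: 20.05
tool_pos: [0.464, 0.0105, 0.2066]
orientation: [-179.9, -0.2, 172.4]
force: [0.5, -0.8, -0.5]
opening: 0.0202
gripper_force: 30.0
expected rim px [[202.53574211 104.11427716]]
expected rim px [[431.89889796 104.43059956]]
(array([0.422 , 0.0713]), np.float64(30.1), np.float64(-60.0))
(array([ 0.4044, -0.0411]), np.float64(40.7), np.float64(-57.9))
(array([0.4648, 0.0211]), np.float64(2.9), np.float64(-11.2))
[0.46395327 0.0098156  0.20657966]
```

```bash
python3 -m inch '0 0 -0.004 0 0 0;0 0 -0.009 0 0 0;0 0 -0.015 0 0 0;0 0 -0.022 0 0 0;0 0 -0.03 0 0 0;0 0 -0.038 0 0 0;0 0 -0.045 0 0 0;0 0 -0.05 0 0 0;0 0 -0.053 0 0 0;0 0 -0.054 0 0 0'&& python3 -m inch '0 0 0 0 0 0;0 0 0 0 0 0;0 0 0 0 0 0;0 0 0 0 0 0'
```

```text
clock: 20.98
tool_pos: [0.4643, 0.0101, 0.2232]
orientation: [-179.9, -0.2, 172.3]
force: [-0.8, 0.6, -5.7]
opening: 0.0201
gripper_force: 30.0
clock: 21.32
tool_pos: [0.4641, 0.01, 0.2228]
orientation: [-179.9, -0.2, 172.3]
force: [0.2, -0.7, -6.4]
opening: 0.0203
gripper_force: 30.0
```

```bash
python3 -m inch '0 0 -0.004 0 0 0;0 0 -0.012 0 0 0;0 0 -0.024 0 0 0;0 0 -0.038 0 0 0;0 0 -0.053 0 0 0;0 0 -0.068 0 0 0;0 0 -0.083 0 0 0;0 0 -0.098 0 0 0;0 0 -0.113 0 0 0;0 0 -0.128 0 0 0' && python3 -m inch '0 0 -0.015 0 0 0;0 0 -0.03 0 0 0;0 0 -0.044 0 0 0;0 0 -0.057 0 0 0;0 0 -0.068 0 0 0;0 0 -0.076 0 0 0;0 0 -0.081 0 0 0;0 0 -0.084 0 0 0;0 0 -0.085 0 0 0;0 0 -0.085 0 0 0' && python3 -m inch '0 0 0 0 0 0;0 0 0 0 0 0;0 0 0 0 0 0;0 0 0 0 0 0;0 0 0 0 0 0;0 0 0 0 0 0;0 0 0 0 0 0;0 0 0 0 0 0;0 0 0 0 0 0;0 0 0 0 0 0' && python3 -m inch '0 0 0 0 0 0;0 0 0 0 0 0;0 0 0 0 0 0;0 0 0 0 0 0;0 0 0 0 0 0;0 0 0 0 0 0;0 0 0 0 0 0;0 0 0 0 0 0;0 0 0 0 0 0;0 0 0 0 0 0' && python3 - <<'E'
from h import *
import pickle
w=cam("wrist");im=snapshot("wrist");s=snapshot("scene");pickle.dump((w,im),open("w9.pkl","wb"))
save("w9",np.vstack([im[:300,100:500],cv2.resize(s[160:310,220:420],(400,300))]))
E
```

```text
clock: 22.15
tool_pos: [0.4643, 0.0101, 0.2618]
orientation: [-179.9, -0.2, 172.3]
force: [-0.1, -0.3, -6.2]
opening: 0.0202
gripper_force: 30.0
clock: 22.98
tool_pos: [0.4643, 0.0101, 0.2868]
orientation: [-179.9, -0.2, 172.3]
force: [0.1, -1.1, -5.7]
opening: 0.0199
gripper_force: 30.0
clock: 23.82
tool_pos: [0.4644, 0.0101, 0.2869]
orientation: [-179.9, -0.2, 172.3]
force: [0.5, -0.1, -6.0]
opening: 0.0205
gripper_force: 30.0
clock: 24.65
tool_pos: [0.4644, 0.0101, 0.2868]
orientation: [-179.9, -0.2, 172.3]
force: [0.1, -0.1, -5.7]
opening: 0.0201
gripper_force: 30.0
```

View pics/w9.png

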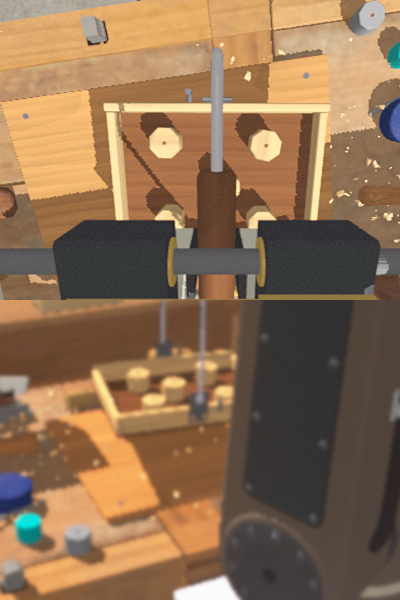

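The tray hangs about 80 mm up. Its rim is horizontal in the wrist view, from (105,107) to (329,107), and the blanks in sight are still standing in place. The force reads a steady ~6 N and the pose is still, so I'm handing in.

```bash
python3 -c "
from plant import *
print(close_job())"
```

```text
the job is handed in; nothing more can be done
None
```

The job is handed in: the five blanks are spread in one layer, the handle is upright, and the tray is held by its grip about 80 mm up, looking level and still. I viewed 12 pictures, over the limit of 10.

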